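# Dock the light stick in its charging clips

### The job

Take the light stick off its wooden rest and press it down into both spring clips of the charging dock, brass end towards the white contact block but clear of its pin. Then slide it along in the clips until its end gently pushes the block's sprung pin fully in, and let go so that it stays there. Do not ram the block or the dock, and leave the mug, the black bottle and the mouse alone.

Things in the scene. Friction and masses are not known exactly. Their poses are not given: they have to be found in the camera images.
- tube_mid (a point): The light stick: a smooth cylinder of about 110 to 180 g, 24 mm in diameter and 230 mm long, white and silver with a brass cap at one end and a black cap at the other. This point is its centre, on its axis. It lies level; its y axis runs along the stick towards the brass end, its x and z axes across it (it may be rolled to any angle about y). At the start it lies in the rest with its axis 40 mm above the desk.
- tube_tip (a point): Centre of the flat brass end face of the light stick, 115 mm from tube_mid along the stick's +y.
- rest: Low wooden rest fixed to the desk: base 66 (x) by 180 (y) mm, 8 mm thick, with two 12 mm thick V notches at y = -65 and +65 mm that carry the stick, whose sides are free between them. Origin: centre of its underside; y along the stick; z up.
- dock: Charging dock fixed to the desk: pale wooden base 60 mm wide (x), 8 mm thick, from y = -95 to +215 mm, carrying two C clips of spring steel that open upward and, past the +y clip, a white contact block. Origin: underside, half-way between the clips; y runs along the clips towards the block, z up. A push of more than 40 N on it spoils it.
- clip0 (a point): Centre of the -y clip (14 mm long, at y = -65 mm), on the axis of a seated stick, 48 mm above the desk. Flared lips funnel the stick in: it meets them with its axis about 20 mm above its seated height, passes the narrowest place about 9 mm above it, and is then drawn down onto the saddle. Pushing into both clips takes about 10 to 20 N in all.
- clip1 (a point): Centre of the +y clip, the same as clip0, at y = +65 mm. Between the clips all is clear down to the base. The clips hold a seated stick by friction, a few N, so that it can be slid along in them (about 4 to 10 N, more if pressed down).
- seat (a point): Point half-way between the clips where the stick's centre lies when it is fully seated and centred: on the dock's y axis, 48 mm above the desk. The stick then rests on the saddles of both clips.
- block_end (a point): The white contact block (34 mm wide, 30 mm long, top 66 mm above the desk) is clamped somewhere on the rail that ends near this point (y = 209 mm, on the base). A brass pin, 12 mm in diameter, points from it to -y at the height of the seated stick's axis; its free tip is at an unmeasured place between y = 123 and 147 mm.
- block_rail (a point): Start of that rail (y = 121 mm, on the base). The pin is sprung: it starts to move at about 1 N and is fully in after 5 mm at about 3 N; behind it the block is rigid. More than 18 N on the pin or block spoils it.
- mug_mid (a point): White ceramic mug, 80 mm in diameter, 90 mm high, with a handle; bystander. The point is its centre, 45 mm above its underside.
- diffuser_mid (a point): Black round bottle (oil diffuser), 68 mm in diameter, 105 mm high; bystander. The point is its centre, half-way up.
- mouse_mid (a point): White computer mouse, 105 by 60 mm, 19 mm high; bystander. The point is its centre, 10 mm above its underside.
Not all that is in view belongs to the job. What is meant by the part that bears tube_mid is not purple, and is the larger of those in its own colour.

How it is judged:
On the way:
1. the stick lies fully home in both clips, brass end towards the contact block, the pin not yet touched (z of tube_mid in the frame of dock between 0.045 and 0.0505 m and x of tube_mid in the frame of dock between -0.003 and 0.003 m and angle between the y axis of tube and the y axis of dock, either way round below 0.035 rad and y of tube_tip in the frame of dock above 0.1 m and contact force between tube and pin below 0.1 N), for 0.1 s.
At the end, for the whole second after the job is handed in: The stick lies fully home in both clips (axis 45 to 50.5 mm above the desk at its centre, within 3 mm sideways and 2 degrees of the dock's line), brass end towards the contact block and keeping the pin pressed in by itself (2 N or more, at least 3 mm of its 5 mm), at rest and released (z of tube_mid in the frame of dock between 0.045 and 0.0505 m and x of tube_mid in the frame of dock between -0.003 and 0.003 m and angle between the y axis of tube and the y axis of dock, either way round below 0.035 rad and y of tube_tip in the frame of dock above 0.1 m and contact force between tube and pin above 2 N and linear speed of tube below 0.01 m/s and contact force between the fingers and tube below 0.05 N); the robot touches nothing.
It fails at once if the contact block or its pin is rammed (more than 18 N) (contact force between tube and bracket above 18 N).
It fails at once if the stick is forced against the dock with far too hard a push (over 60 N summed over all its contacts, of which the grip of the clips makes about 20) (contact force between tube and dock above 60 N).
It fails at once if the mug is pushed about or tipped (distance of mug_mid from where it was at the start of the episode above 0.015 m or angle between mug's own z axis and vertical above 0.2 rad).
It fails at once if the black bottle is pushed about or tipped (distance of diffuser_mid from where it was at the start of the episode above 0.015 m or angle between diffuser's own z axis and vertical above 0.2 rad).
It fails at once if the mouse is pushed about or tipped (distance of mouse_mid from where it was at the start of the episode above 0.015 m or angle between mouse's own z axis and vertical above 0.2 rad).
It also fails if it takes over 56 s, if anything falls off the work surface, if the arm or the gripper's body presses on something with over 40 N, if the wrist force passes 120 N, or if a joint passes its speed limit or range.

### The arm

A 7-joint arm with a two-finger parallel gripper is mounted at the origin on the work surface. World frame = base frame: x ahead of the robot, y to its left, z up, the work surface at z = 0. Lengths are in m, angles in rad, forces in N, time in s.
With the tool pointing down it reaches from about 0.4 to 0.9 m from the base axis. Payload 5.6 kg.
Tool frame: the origin (TCP) lies on the centre line of the jaws, within the pads' length; the fingertips stand ahead of it and the grasp point (between the pads) lies 2 mm behind it (arm.tip_extent is the z of the fingertips in the tool frame, in m); z points along the fingers, y is the line along which they close (so a half turn about z gives the same grasp; the last joint's range is limited). The gripper opens to 92 mm and grips with 3 to 60 N. Pads are 20 mm wide; open, the fingers measure 128 mm over their backs; the gripper's body (75 mm by 189 mm) begins 69 mm behind the grasp point.
Start: joints at [1.279, 0.468, -0.012, 1.603, 0.006, 1.071, -0.056], TCP at [0.16, -0.63, 0.232] pointing down, gripper open.
Joint ranges: [-2.53, 2.53], [-0.31, 2.02], [-1.57, 1.55], [0.28, 2.44], [-1.29, 4.43], [0.15, 1.84], [-2.92, 2.92]. Speed limits (rad/s): [2.57, 2.57, 3.14, 3.14, 3.14, 3.14, 3.14].

### API

Orientations are given as [roll, pitch, yaw] about the fixed x, y, z axes, in that order (R = Rz(yaw) Ry(pitch) Rx(roll)).
In Python, from plant import arm gives the robot as it stands. The module is installed in compiled form; this text tells all that it offers.
- The arm moves only by the tool servo_tool, never from a script. Its argument "motion" is a list of rows, each a list of 3 entries, a list of its own where there are three numbers: the opening, from 0 (shut) to 1 (fully open), then the shift along the world's x, y, z as a fraction of full scale, then the turn about the world's z as a fraction of full scale. In form: [[gripper, [tx, ty, tz], yaw], ...]. A call has exactly 10 rows; each row is the pose to reach, as a shift and turn from the pose commanded when the call began, turning the shorter way round; what a row does not reach only later rows make up. Full scale, the value 1, is 80 cm for a shift and 180 degrees for a turn. A row lasts 1/12 s, in which the tool goes at most 41.7 mm and 7.16 degrees, less where a joint would pass 70% of its speed; a pose out of reach is approached as far as the arm can. A call with a number of a shift or a turn outside -1 to 1 is refused whole. A call with a gripper value outside its range is refused whole. The fingers move at their own pace and stop on an object; "newtons" is the grip in N (left out, the last holds). Time passes only in rows, so rows that repeat a pose let the fingers close, or fill a call up. It gives the time, the measured TCP pose, the force, the opening and the grip force at its end, in the units of the state.
- arm.get_obs(): the state, without advancing time (a new reading comes with each control period).
- arm.camera(name): name is "scene" or "top" or "wrist"; returns the picture (400x640x3 uint8, red, green, blue); there is no depth.
- arm.calibration(name): a dict with "K" (3x3 intrinsics, pixels), "xyz" and "attitude" of the camera in the world. Camera axes: x right, y down, z forward; pixel columns grow to the right and rows downward; lengths in m; the calibration is good to about 2 mm. A picture is of the moment at which its call begins: read the wrist's pose just before it. calibration takes no time and is no camera call; for the wrist camera it gives the pose at the moment of the call.
- arm.close_job(): hands the job in; it is judged then, once.
The state is a dict: "time_s": time; "qpos": joint angles; "dq": joint speeds; "joint_torque": joint torques, N m; "position": TCP position; "tool_rot": TCP orientation; "contact_force": force on the tool from outside, world axes, zero at the start; "wrist_torque": the same for the moment, N m; "gripper_width": finger opening in m; "finger_force": force on a finger pad.
Only numpy, scipy, OpenCV 4.12 (cv2) and the standard library are available. Lean on these libraries where they do the work, as an engineer would, in place of code of your own. Each camera call takes 0.05 s, during which the arm holds its last target. There are 200 camera calls.

## Working session

There is one attempt and no reset: what is moved stays moved. The work goes in short steps, Python scripts to look and compute and a tool call to move; the robot and the scene stay as the last step left them, time stands still between calls to the robot, and variables do not carry over. Pictures are saved under pics/ and viewed, at most 10 in all, crops included, and the job is handed in when it is done.

Besides the shell and the picture viewer there is one more tool, called after "Emit:" as a command line: name --argument value ..., lists and objects as JSON in quotes. servo_tool: Moves the arm, as the interface text tells. Shift numbers are shares of 80 cm and turn numbers shares of 180 degrees, none past 1 either way. Its arguments: {"type":"object","properties":{"motion":{"type":"array"},"newtons":{"type":"number"}},"required":["motion"]}

```bash
mkdir -p pics; cat > h.py <<'E'
import numpy as np, cv2
from scipy.spatial.transform import Rotation as R
from plant import arm
def cal(n):
    c=arm.calibration(n); a=np.array(c["attitude"],float)
    M=a if a.shape==(3,3) else R.from_euler('xyz',a).as_matrix()
    return np.array(c["K"]),np.array(c["xyz"]),M
def ray(c,p):
    K,t,M=c; d=M@np.linalg.solve(K,[p[0],p[1],1.]); return t,d/np.linalg.norm(d)
def onz(c,p,z):
    t,d=ray(c,p); return t+d*(z-t[2])/d[2]
def proj(c,X):
    K,t,M=c; q=K@(M.T@(np.array(X)-t)); return q[:2]/q[2]
def tri(l):
    A=0;b=0
    for c,p in l:
        t,d=ray(c,p);P=np.eye(3)-np.outer(d,d);A=A+P;b=b+P@t
    return np.linalg.solve(A,b)
def snap(n,f):
    im=arm.camera(n)[:,:,::-1]; cv2.imwrite('pics/'+f,im); return im
E
python3 - <<'E'
from h import *
print(arm.get_obs(), arm.tip_extent)
for n in("scene","top","wrist"):
    print(n,arm.calibration(n)); snap(n,n+'0.png')
E
```

```text
{'time_s': 0.0, 'qpos': array([ 1.27901174,  0.46836547, -0.01162023,  1.60361661,  0.00599791,
        1.07140529, -0.05628889]), 'dq': array([ 0.00074597, -0.00170794,  0.00086714,  0.0007079 , -0.00021511,
       -0.00088494,  0.00063944]), 'joint_torque': array([-9.24818050e-05, -5.20575142e+01, -1.24318746e-02, -2.43752772e+01,
       -5.66204789e-02,  1.71342253e-02,  1.52232510e-04]), 'position': array([ 0.15985505, -0.62946473,  0.23065083]), 'tool_rot': array([-3.13983628e+00,  1.13720059e-04,  2.48746330e-01]), 'contact_force': array([-0.85165806, -0.45609329,  0.87353619]), 'wrist_torque': array([ 0.02840152,  0.03697232, -0.03825516]), 'finger_force': 0.0, 'gripper_width': 0.09249333155324233} 0.017
scene {'K': array([[406.79096494,   0.        , 316.9432208 ],
       [  0.        , 406.79096494, 197.61026377],
       [  0.        ,   0.        ,   1.        ]]), 'xyz': array([ 1.19068359, -0.10108486,  0.94827783]), 'attitude': array([-2.5192854 ,  0.00266471,  1.50645066])}
top {'K': array([[435.13042075,   0.        , 320.97753727],
       [  0.        , 435.13042075, 202.08910014],
       [  0.        ,   0.        ,   1.        ]]), 'xyz': array([ 0.33703082, -0.05151269,  1.19440166]), 'attitude': array([-2.948757  ,  0.00924485, -1.56995532])}
wrist {'K': array([[358.83621075,   0.        , 322.10721905],
       [  0.        , 358.83621075, 200.15444681],
       [  0.        ,   0.        ,   1.        ]]), 'xyz': array([ 0.22193145, -0.61395712,  0.38474594]), 'attitude': array([ 2.90650792e+00,  8.59101412e-05, -1.32171536e+00])}
```

View pics/scene0.png

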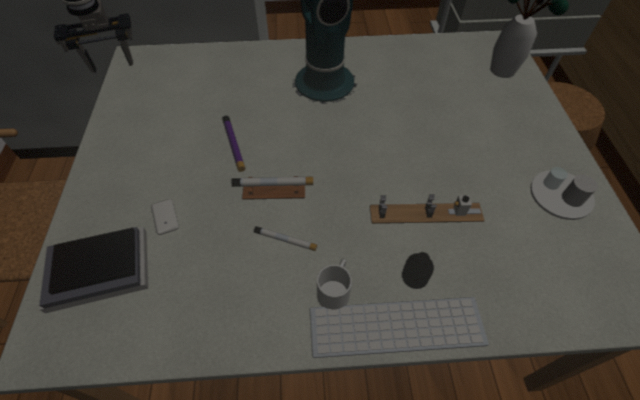

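View pics/top0.png

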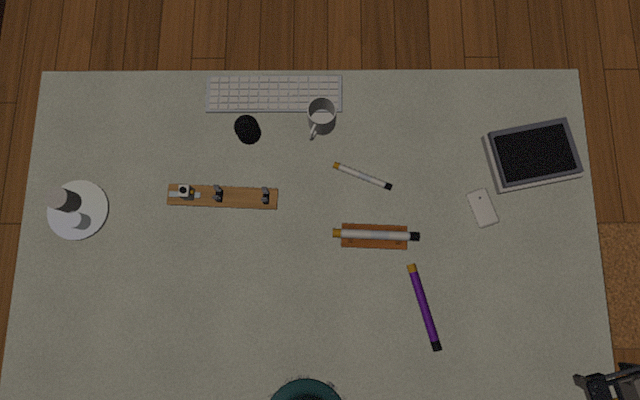

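Candidates for the stick: white one in the rest, top (333–420, 236); a smaller white one lying on the desk, (335–391, 165–187); a purple one, (411–436, 266–347). The one in the rest fits, since it is not purple and is the larger white one. I'll confirm it in an enlarged crop and measure from the same crop.

```bash
python3 - <<'E'
from h import *
t=cv2.imread('pics/top0.png');s=cv2.imread('pics/scene0.png')
def c(im,x,y,w=130,h=48): 
    o=cv2.resize(im[y:y+h,x:x+w],None,fx=6,fy=3*2,interpolation=cv2.INTER_CUBIC)
    return np.clip(o*1.8,0,255).astype(np.uint8)
# top: stick+small stick ; scene dock
a=c(t,318,158,130,95)
cv2.imwrite('pics/c1.png',a)
b=np.vstack([c(t,160,175,130,46),c(s,365,185,130,48)])
cv2.imwrite('pics/c2.png',b); print(a.shape,b.shape)
E
```

```text
(570, 780, 3) (564, 780, 3)
```

View pics/c1.png

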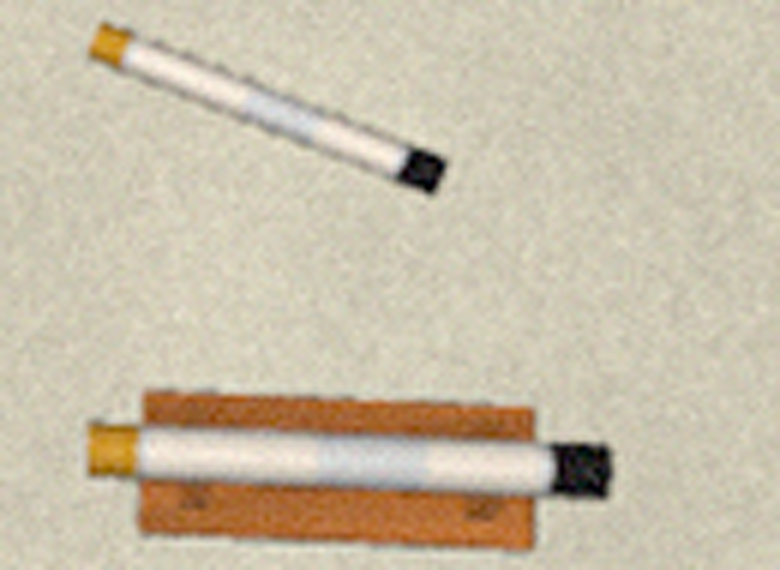

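View pics/c2.png

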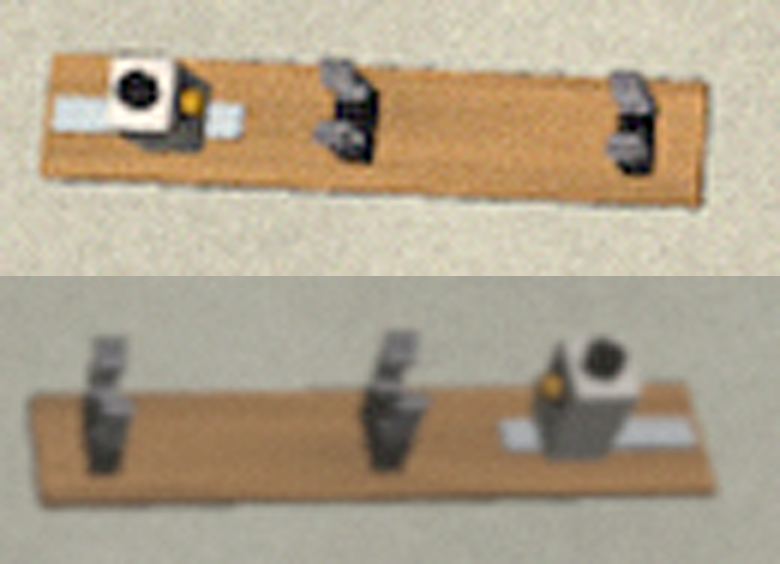

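Crop c1 confirms it: the stick in the rest, brass end at top (333, 233) and black end at (419.5, 236), is larger than the loose one. In c2 the dock's base corners, clips and block are clear: block at the −x-image end, brass pin pointing right, towards the clips.

```bash
python3 - <<'E'
from h import *
T,S=cal('top'),cal('scene'); np.set_printoptions(precision=4,suppress=True)
f=lambda U,V,x,y:((U+.5)/6-.5+x,(V+.5)/6-.5+y)
tt=[f(*p,160,175) for p in[(52,52),(42,180),(707,82),(700,207)]]
ss=[f(u,v-276,365,185) for u,v in[(716,492),(687,383),(42,503),(28,396)]]
P=[]
for a,b in zip(tt,ss):
    X=tri([(T,a),(S,b)]);P.append(X);print('corner',X,onz(T,a,.008),onz(S,b,.008))
P=np.array([onz(T,a,.008) for a in tt]); Q=np.array([onz(S,b,.008) for b in ss])
for Z in(P,Q):
    e1=(Z[0]+Z[1])/2;e0=(Z[2]+Z[3])/2;d=e1-e0;L=np.linalg.norm(d);d/=L
    print('dock L',L,'W',np.linalg.norm(Z[0]-Z[1]),'yaw',np.degrees(np.arctan2(d[1],d[0])),'origin',(e0+e1)/2-d*.06)
br,bl=f(90,450,318,158),f(610,470,318,158)
B,K=tri([(T,br),(S,(313,181))]),tri([(T,bl),(S,(232,182.5))])
print('stick tri',B,K,np.linalg.norm(B-K))
B,K=onz(T,br,.042),onz(T,bl,.042);d=B-K
print('z',B,K,np.linalg.norm(d),(B+K)/2,np.degrees(np.arctan2(d[1],d[0])))
# pin tip & stick in scene
p=tri([(T,f(203,101,160,175)),(S,f(543,385-276,365,185))]);print('pin',p)
print('blk top', [tri([(T,f(u,v,160,175)),(S,f(a,b-276,365,185))]) for u,v,a,b in[(138,90,603,360)]])
E
```

```text
corner [0.6236 0.3902 0.0063] [0.6231 0.3891 0.008 ] [0.6246 0.3897 0.008 ]
corner [0.563  0.3929 0.0059] [0.562  0.3895 0.008 ] [0.5642 0.3945 0.008 ]
corner [0.6089 0.0826 0.0058] [0.6083 0.0816 0.008 ] [0.6102 0.083  0.008 ]
corner [0.5496 0.0846 0.0057] [0.5491 0.0836 0.008 ] [0.5511 0.0848 0.008 ]
dock L 0.307016445727094 W 0.06103825331659022 yaw 87.40731968075472 origin [0.5829 0.176  0.008 ]
dock L 0.3085125275101163 W 0.0605388850537205 yaw 87.44971070936056 origin [0.5849 0.1781 0.008 ]
stick tri [ 0.4799 -0.0703  0.0377] [ 0.4707 -0.3     0.0388] 0.22989432524608144
z [ 0.4793 -0.0716  0.042 ] [ 0.4704 -0.3014  0.042 ] 0.22998382443683926 [ 0.4749 -0.1865  0.042 ] 87.76809622383753
pin [0.5902 0.3051 0.0516]
blk top [array([0.591 , 0.3276, 0.07  ])]
```

Emit:
servo_tool --motion '[[1,[0.024,0.033,0],0.025],[1,[0.048,0.067,0],0.05],[1,[0.072,0.1,0],0.075],[1,[0.096,0.133,0],0.1],[1,[0.12,0.167,0],0.125],[1,[0.144,0.2,0],0.15],[1,[0.168,0.233,0],0.175],[1,[0.192,0.267,0],0.2],[1,[0.216,0.3,0],0.225],[1,[0.24,0.333,0],0.25]]' --newtons 20

```text
time_s: 0.98
position: [0.3526, -0.3621, 0.2316]
tool_rot: [-3.141, 0.0, 1.038]
contact_force: [0.5, -1.3, -1.0]
gripper_width: 0.092
finger_force: 0.0
```

Emit:
servo_tool --motion '[[1,[0.024,0.033,0],0.025],[1,[0.048,0.067,0],0.05],[1,[0.072,0.1,0],0.075],[1,[0.096,0.133,0],0.1],[1,[0.12,0.167,0],0.125],[1,[0.144,0.2,0],0.145],[1,[0.154,0.221,0],0.158],[1,[0.154,0.221,0],0.158],[1,[0.154,0.221,0],0.158],[1,[0.154,0.221,0],0.158]]'

```text
time_s: 1.82
position: [0.4743, -0.1882, 0.2313]
tool_rot: [-3.141, 0.001, 1.528]
contact_force: [-0.7, -0.8, 0.2]
gripper_width: 0.092
finger_force: 0.0
```

```bash
python3 - <<'E'
from h import *
o=arm.get_obs();print(o['position'],np.degrees(o['tool_rot']),o['contact_force'],o['time_s'])
C=cal('wrist');im=snap('wrist','w1.png');print(C[1])
np.savez('w1.npz',K=C[0],t=C[1],M=C[2])
for X in[(.4793,-.0716,.04),(.4704,-.3014,.04)]:print(proj(C,X))
E
```

```text
[ 0.47430479 -0.18820057  0.2312985 ] [-1.79941136e+02  3.99635481e-02  8.75524780e+01] [-0.68549871 -0.75585515  0.22349377] 1.8167
[ 0.47602841 -0.12320291  0.38526299]
[323.26091998  54.20853956]
[323.89151769 287.57834576]
```

View pics/w1.png

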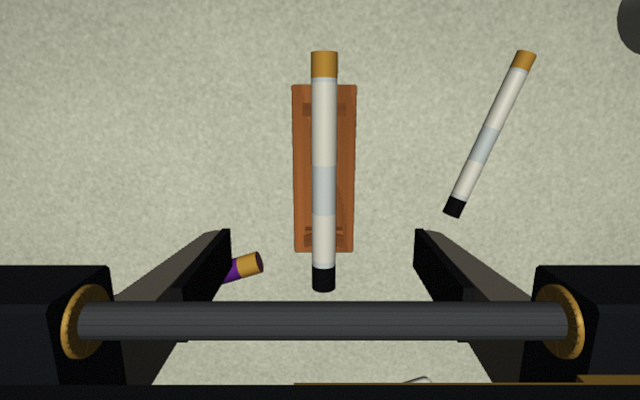

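The wrist view shows the stick centred between the fingers: brass end at (324, 51), black end at (323, 291), within 3 px of the prediction. I'll descend.

Emit:
servo_tool --motion '[[1,[0,0.002,-0.03],0],[1,[0,0.002,-0.06],0],[1,[0,0.002,-0.09],0],[1,[0,0.002,-0.12],0],[1,[0,0.002,-0.15],0],[1,[0,0.002,-0.18],0],[1,[0,0.002,-0.21],0],[1,[0,0.002,-0.23],0],[1,[0,0.002,-0.242],0],[1,[0,0.002,-0.242],0]]'

```text
time_s: 2.7
position: [0.4734, -0.1861, 0.0362]
tool_rot: [-3.138, -0.001, 1.528]
contact_force: [-0.1, 0.6, 0.1]
gripper_width: 0.0921
finger_force: 0.0
```

Emit:
servo_tool --motion '[[0,[0,0,0],0],[0,[0,0,0],0],[0,[0,0,0],0],[0,[0,0,0],0],[0,[0,0,0],0],[0,[0,0,0],0],[0,[0,0,0],0],[0,[0,0,0],0],[0,[0,0,0],0],[0,[0,0,0],0]]' --newtons 30

```text
time_s: 3.53
position: [0.4752, -0.1852, 0.038]
tool_rot: [-3.142, 0.0, 1.531]
contact_force: [0.1, 0.3, -0.4]
gripper_width: 0.0275
finger_force: 0.0
```

Emit:
servo_tool --motion '[[0,[0,0,0],0],[0,[0,0,0],0],[0,[0,0,0],0],[0,[0,0,0],0],[0,[0,0,0],0],[0,[0,0,0.005],0],[0,[0,0,0.02],0],[0,[0,0,0.05],0],[0,[0,0,0.08],0],[0,[0,0,0.11],0]]'

```text
time_s: 4.37
position: [0.4745, -0.1849, 0.1274]
tool_rot: [-3.14, -0.0, 1.531]
contact_force: [0.5, -0.3, -2.0]
gripper_width: 0.0232
finger_force: 30.0
```

Emit:
servo_tool --motion '[[0,[0.01,0.03,0],0],[0,[0.02,0.065,0],0],[0,[0.033,0.105,0],0],[0,[0.045,0.145,0],0],[0,[0.057,0.185,0],0],[0,[0.07,0.225,0],0],[0,[0.082,0.265,0],0],[0,[0.094,0.305,0],0],[0,[0.105,0.34,0],0],[0,[0.114,0.37,0],0]]'

```text
time_s: 5.2
position: [0.5662, 0.1132, 0.1269]
tool_rot: [-3.141, -0.0, 1.532]
contact_force: [1.0, -0.5, -1.0]
gripper_width: 0.023
finger_force: 30.0
```

Emit:
servo_tool --motion '[[0,[0.008,0.025,0],0],[0,[0.014,0.045,0],0],[0,[0.019,0.06,0],0],[0,[0.022,0.07,0],0],[0,[0.022,0.07,0],0],[0,[0.022,0.07,0],0],[0,[0.022,0.07,0],0],[0,[0.022,0.07,0],0],[0,[0.022,0.07,0],0],[0,[0.022,0.07,0],0]]'

```text
time_s: 6.03
position: [0.584, 0.1659, 0.126]
tool_rot: [3.142, 0.0, 1.529]
contact_force: [-0.7, -0.0, -1.9]
gripper_width: 0.0232
finger_force: 30.0
```

```bash
python3 - <<'E'
from h import *
o=arm.get_obs();print(o['position'],np.degrees(o['tool_rot']),o['contact_force'],o['time_s'])
C=cal('wrist');im=snap('wrist','w2.png');print(C[1])
np.savez('w2.npz',K=C[0],t=C[1],M=C[2])
a=np.radians(87.4);y=np.array([np.cos(a),np.sin(a),0]);x=np.array([y[1],-y[0],0])
O=np.array([.584,.177,0])
for n,p in dict(clip1=(0,.065,.048),b1=(-.03,.215,.008),b2=(.03,.215,.008),r0=(0,.121,.008),pin=(0,.128,.048)).items():print(n,proj(C,O+p[0]*x+p[1]*y+[0,0,p[2]]))
c=cv2.resize(im[0:300,170:470],None,fx=2,fy=2,interpolation=cv2.INTER_CUBIC);c=np.clip(c*1.5,0,255);cv2.imwrite('pics/w2c.png',c)
E
```

```text
[0.58404569 0.16593269 0.12603158] [1.79999841e+02 2.42984951e-02 8.76310709e+01] [-0.70060649 -0.01786419 -1.92843037] 6.0333
[0.58553753 0.23089073 0.28001072]
clip1 [323.21806727  94.97611017]
b1 [ 276.62055193 -149.50135443]
b2 [ 371.67087927 -148.92802756]
r0 [323.38770526  13.71653011]
pin [323.76881787 -18.10546917][ WARN:0@0.697] global loadsave.cpp:1063 imwrite_ Unsupported depth image for selected encoder is fallbacked to CV_8U.
```

View pics/w2c.png

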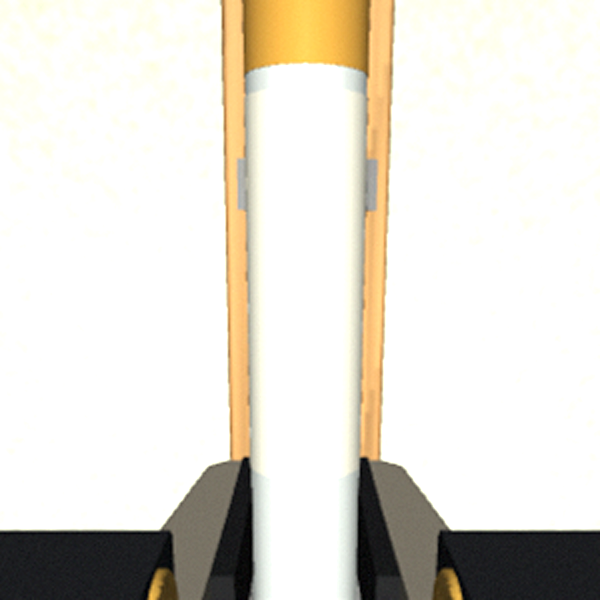

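Crop w2c shows the stick centred on the dock base: stick axis at crop column 306, clip and base centre at about 307 (0.5 mm off), clip1 lips at rows 158–210. Next I'll lower it to just above the lips, 3 mm further along y.

Emit:
servo_tool --motion '[[0,[0,0.002,-0.01],0],[0,[0,0.004,-0.025],0],[0,[0,0.004,-0.04],0],[0,[0,0.004,-0.055],0],[0,[0,0.004,-0.065],0],[0,[0,0.004,-0.069],0],[0,[0,0.004,-0.069],0],[0,[0,0.004,-0.069],0],[0,[0,0.004,-0.069],0],[0,[0,0.004,-0.069],0]]'

```text
time_s: 6.92
position: [0.5845, 0.1701, 0.0714]
tool_rot: [3.14, -0.0, 1.53]
contact_force: [0.2, -0.1, -1.7]
gripper_width: 0.0231
finger_force: 30.0
```

Emit:
servo_tool --motion '[[0,[0,0,-0.001],0],[0,[0,0,-0.003],0],[0,[0,0,-0.005],0],[0,[0,0,-0.007],0],[0,[0,0,-0.008],0],[0,[0,0,-0.009],0],[0,[0,0,-0.01],0],[0,[0,0,-0.01],0],[0,[0,0,-0.01],0],[0,[0,0,-0.01],0]]'

```text
time_s: 7.75
position: [0.5846, 0.1703, 0.0636]
tool_rot: [3.14, -0.0, 1.53]
contact_force: [-0.1, -0.4, 5.2]
gripper_width: 0.0232
finger_force: 30.0
```

Emit:
servo_tool --motion '[[0,[0,0,-0.001],0],[0,[0,0,-0.002],0],[0,[0,0,-0.003],0],[0,[0,0,-0.004],0],[0,[0,0,-0.005],0],[0,[0,0,-0.006],0],[0,[0,0,-0.007],0],[0,[0,0,-0.007],0],[0,[0,0,-0.007],0],[0,[0,0,-0.007],0]]'

```text
time_s: 8.58
position: [0.5848, 0.1708, 0.0584]
tool_rot: [3.139, -0.001, 1.531]
contact_force: [-1.2, 0.5, 7.5]
gripper_width: 0.0232
finger_force: 30.0
```

Emit:
servo_tool --motion '[[0,[0,0,-0.001],0],[0,[0,0,-0.002],0],[0,[0,0,-0.003],0],[0,[0,0,-0.004],0],[0,[0,0,-0.005],0],[0,[0,0,-0.006],0],[0,[0,0,-0.006],0],[0,[0,0,-0.006],0],[0,[0,0,-0.006],0],[0,[0,0,-0.006],0]]'

```text
time_s: 9.42
position: [0.5843, 0.1705, 0.0526]
tool_rot: [3.141, -0.001, 1.531]
contact_force: [0.4, 1.3, 2.2]
gripper_width: 0.0231
finger_force: 30.0
```

Emit:
servo_tool --motion '[[0,[0,0,-0.001],0],[0,[0,0,-0.002],0],[0,[0,0,-0.003],0],[0,[0,0,-0.004],0],[0,[0,0,-0.005],0],[0,[0,0,-0.006],0],[0,[0,0,-0.007],0],[0,[0,0,-0.007],0],[0,[0,0,-0.007],0],[0,[0,0,-0.007],0]]'

```text
time_s: 10.25
position: [0.5837, 0.1693, 0.0461]
tool_rot: [-3.141, 0.001, 1.53]
contact_force: [2.9, -1.1, -7.1]
gripper_width: 0.0233
finger_force: 30.0
```

Emit:
servo_tool --motion '[[0,[0,0,-0.001],0],[0,[0,0,-0.001],0],[0,[0,0,-0.002],0],[0,[0,0,-0.002],0],[0,[0,0,-0.002],0],[0,[0,0,-0.002],0],[0,[0,0,-0.002],0],[0,[0,0,-0.002],0],[0,[0,0,-0.002],0],[0,[0,0,-0.002],0]]'

```text
time_s: 11.08
position: [0.5839, 0.1694, 0.0459]
tool_rot: [-3.141, 0.001, 1.53]
contact_force: [-1.7, -4.4, 5.4]
gripper_width: 0.0233
finger_force: 30.0
```

Seated: at a TCP height of 46 mm the force turns upward, so the saddle carries it. I'll ease the down-pressure and start sliding along the dock line.

Emit:
servo_tool --motion '[[0,[0,0,0.001],0],[0,[0,0,0.001],0],[0,[0,0,0.001],0],[0,[0,0.001,0.001],0],[0,[0,0.003,0.001],0],[0,[0,0.005,0.001],0],[0,[0,0.007,0.001],0],[0,[0,0.009,0.001],0],[0,[0.0005,0.01,0.001],0],[0,[0.0005,0.01,0.001],0]]'

```text
time_s: 11.92
position: [0.5846, 0.1773, 0.046]
tool_rot: [-3.142, 0.001, 1.53]
contact_force: [0.3, -5.2, 1.1]
gripper_width: 0.0234
finger_force: 30.0
```

```bash
cat > f.py <<'E'
from h import *
n=6;F=[];P=[]
for i in range(n):
    arm.camera('top');o=arm.get_obs();F.append(o['contact_force']);P.append(o['position'])
print(np.round(np.mean(F,0),2),np.round(np.std(F,0),2),np.round(np.mean(P,0),5),o['time_s'])
E
python3 f.py
```

```text
[ 0.98 -5.09  1.54] [0.46 0.39 0.53] [0.5846  0.17733 0.04599] 12.2167
```

Emit:
servo_tool --motion '[[0,[0,0.001,0],0],[0,[0,0.002,0],0],[0,[0,0.003,0],0],[0,[0,0.004,0],0],[0,[0,0.005,0],0],[0,[0.0003,0.005,0],0],[0,[0.0003,0.005,0],0],[0,[0.0003,0.005,0],0],[0,[0.0003,0.005,0],0],[0,[0.0003,0.005,0],0]]'

```text
time_s: 13.05
position: [0.5847, 0.1813, 0.046]
tool_rot: [-3.141, 0.001, 1.53]
contact_force: [-0.0, -5.6, 1.7]
gripper_width: 0.0234
finger_force: 30.0
```

```bash
python3 f.py
```

```text
[ 0.59 -5.16  2.12] [0.26 0.66 0.25] [0.58473 0.18128 0.04598] 13.35
```

Emit:
servo_tool --motion '[[0,[0,0.001,0],0],[0,[0,0.0015,0],0],[0,[0,0.002,0],0],[0,[0,0.0025,0],0],[0,[0.0001,0.0025,0],0],[0,[0.0001,0.0025,0],0],[0,[0.0001,0.0025,0],0],[0,[0.0001,0.0025,0],0],[0,[0.0001,0.0025,0],0],[0,[0.0001,0.0025,0],0]]'

```text
time_s: 14.18
position: [0.5848, 0.1831, 0.046]
tool_rot: [-3.141, 0.001, 1.53]
contact_force: [-0.1, -4.9, 2.3]
gripper_width: 0.0234
finger_force: 30.0
```

```bash
python3 f.py
```

```text
[ 0.34 -5.63  1.67] [0.41 0.35 0.36] [0.58484 0.18311 0.04598] 14.4833
```

Emit:
servo_tool --motion '[[0,[0,0.001,0],0],[0,[0,0.0015,0],0],[0,[0,0.002,0],0],[0,[0,0.0025,0],0],[0,[0.0001,0.0025,0],0],[0,[0.0001,0.0025,0],0],[0,[0.0001,0.0025,0],0],[0,[0.0001,0.0025,0],0],[0,[0.0001,0.0025,0],0],[0,[0.0001,0.0025,0],0]]'

```text
time_s: 15.32
position: [0.585, 0.1851, 0.046]
tool_rot: [-3.142, 0.001, 1.53]
contact_force: [0.5, -5.8, 1.6]
gripper_width: 0.023
finger_force: 30.0
```

```bash
python3 f.py
```

```text
[ 0.21 -5.5   2.01] [0.37 0.29 0.53] [0.58493 0.1851  0.04598] 15.6167
```

Emit:
servo_tool --motion '[[0,[0,0.001,0],0],[0,[0,0.0015,0],0],[0,[0,0.002,0],0],[0,[0,0.0025,0],0],[0,[0.0001,0.0025,0],0],[0,[0.0001,0.0025,0],0],[0,[0.0001,0.0025,0],0],[0,[0.0001,0.0025,0],0],[0,[0.0001,0.0025,0],0],[0,[0.0001,0.0025,0],0]]'

```text
time_s: 16.45
position: [0.5851, 0.1871, 0.046]
tool_rot: [-3.142, 0.001, 1.53]
contact_force: [0.8, -5.1, 1.9]
gripper_width: 0.023
finger_force: 30.0
```

```bash
python3 f.py
```

```text
[ 0.49 -5.69  1.93] [0.49 0.57 0.47] [0.58503 0.1871  0.04599] 16.75
```

Emit:
servo_tool --motion '[[0,[0,0.001,0],0],[0,[0,0.0015,0],0],[0,[0,0.002,0],0],[0,[0,0.0025,0],0],[0,[0.0001,0.0025,0],0],[0,[0.0001,0.0025,0],0],[0,[0.0001,0.0025,0],0],[0,[0.0001,0.0025,0],0],[0,[0.0001,0.0025,0],0],[0,[0.0001,0.0025,0],0]]'

```text
time_s: 17.58
position: [0.5851, 0.1891, 0.046]
tool_rot: [-3.142, 0.001, 1.53]
contact_force: [0.9, -5.7, 1.6]
gripper_width: 0.0232
finger_force: 30.0
```

```bash
python3 f.py
```

```text
[ 0.42 -5.49  1.59] [0.75 0.29 0.43] [0.58513 0.1891  0.04598] 17.8833
```

Emit:
servo_tool --motion '[[0,[0,0.001,0],0],[0,[0,0.0015,0],0],[0,[0,0.002,0],0],[0,[0,0.0025,0],0],[0,[0.0001,0.0025,0],0],[0,[0.0001,0.0025,0],0],[0,[0.0001,0.0025,0],0],[0,[0.0001,0.0025,0],0],[0,[0.0001,0.0025,0],0],[0,[0.0001,0.0025,0],0]]'

```text
time_s: 18.72
position: [0.5852, 0.1906, 0.046]
tool_rot: [-3.141, 0.002, 1.53]
contact_force: [0.2, -5.9, 1.7]
gripper_width: 0.0233
finger_force: 30.0
```

```bash
python3 f.py
```

```text
[-0.21 -6.59  2.41] [0.43 0.39 0.64] [0.58517 0.19052 0.04597] 19.0167
```

Pin contact at a TCP y of about 0.190 (force +1 N, advance lagging). I'll carry on in 2 mm steps for the 5 mm stroke.

Emit:
servo_tool --motion '[[0,[0,0.001,0],0],[0,[0,0.0015,0],0],[0,[0,0.002,0],0],[0,[0,0.0025,0],0],[0,[0.0001,0.0025,0],0],[0,[0.0001,0.0025,0],0],[0,[0.0001,0.0025,0],0],[0,[0.0001,0.0025,0],0],[0,[0.0001,0.0025,0],0],[0,[0.0001,0.0025,0],0]]'

```text
time_s: 19.85
position: [0.5853, 0.1921, 0.046]
tool_rot: [-3.141, 0.003, 1.53]
contact_force: [0.8, -6.9, 3.6]
gripper_width: 0.0232
finger_force: 30.0
```

```bash
python3 f.py
```

```text
[ 0.59 -7.22  2.98] [0.43 0.23 0.67] [0.58526 0.19206 0.04596] 20.15
```

Emit:
servo_tool --motion '[[0,[0,0.001,0],0],[0,[0,0.0015,0],0],[0,[0,0.002,0],0],[0,[0,0.0025,0],0],[0,[0.0001,0.0025,0],0],[0,[0.0001,0.0025,0],0],[0,[0.0001,0.0025,0],0],[0,[0.0001,0.0025,0],0],[0,[0.0001,0.0025,0],0],[0,[0.0001,0.0025,0],0]]'

```text
time_s: 20.98
position: [0.5853, 0.1937, 0.046]
tool_rot: [-3.141, 0.003, 1.529]
contact_force: [-1.3, -8.2, 2.5]
gripper_width: 0.0229
finger_force: 30.0
```

```bash
python3 f.py
```

```text
[ 0.06 -7.88  3.69] [0.59 0.38 0.45] [0.58534 0.19361 0.04596] 21.2833
```

Emit:
servo_tool --motion '[[0,[0,0.0005,0],0],[0,[0,0.001,0],0],[0,[0,0.0015,0],0],[0,[0,0.0015,0],0],[0,[0,0.0015,0],0],[0,[0,0.0015,0],0],[0,[0,0.0015,0],0],[0,[0,0.0015,0],0],[0,[0,0.0015,0],0],[0,[0,0.0015,0],0]]'

```text
time_s: 22.12
position: [0.5854, 0.1945, 0.046]
tool_rot: [-3.141, 0.004, 1.529]
contact_force: [-0.2, -8.6, 3.1]
gripper_width: 0.0231
finger_force: 30.0
```

```bash
python3 f.py
```

```text
[ 0.1  -8.47  3.86] [0.45 0.43 0.74] [0.58539 0.19455 0.04596] 22.4167
```

Emit:
servo_tool --motion '[[0,[0,0.0005,0],0],[0,[0,0.001,0],0],[0,[0,0.0012,0],0],[0,[0,0.0012,0],0],[0,[0,0.0012,0],0],[0,[0,0.0012,0],0],[0,[0,0.0012,0],0],[0,[0,0.0012,0],0],[0,[0,0.0012,0],0],[0,[0,0.0012,0],0]]'

```text
time_s: 23.25
position: [0.5854, 0.1952, 0.0459]
tool_rot: [-3.141, 0.004, 1.529]
contact_force: [0.0, -9.3, 5.0]
gripper_width: 0.0232
finger_force: 30.0
```

```bash
python3 f.py
```

```text
[-0.39 -9.24  3.97] [0.54 0.54 0.38] [0.58541 0.19523 0.04595] 23.55
```

Emit:
servo_tool --motion '[[0,[0,0.0005,0],0],[0,[0,0.001,0],0],[0,[0,0.001,0],0],[0,[0,0.001,0],0],[0,[0,0.001,0],0],[0,[0,0.001,0],0],[0,[0,0.001,0],0],[0,[0,0.001,0],0],[0,[0,0.001,0],0],[0,[0,0.001,0],0]]'

```text
time_s: 24.38
position: [0.5854, 0.1953, 0.0459]
tool_rot: [-3.141, 0.005, 1.529]
contact_force: [-0.4, -9.8, 4.5]
gripper_width: 0.0231
finger_force: 30.0
```

```bash
python3 f.py
```

```text
[ -0.39 -10.5    4.89] [0.3  0.56 0.45] [0.58542 0.1953  0.04596] 24.6833
```

The pin has bottomed: 0.07 mm advance for +1.3 N. I'll unload the arm a little, then open and look.

Emit:
servo_tool --motion '[[0,[0,-0.001,0],0],[0,[0,-0.002,0],0],[0,[0,-0.003,0.0005],0],[0,[0,-0.003,0.0005],0],[0.7,[0,-0.003,0.0005],0],[0.7,[0,-0.003,0.0005],0],[0.7,[0,-0.003,0.0005],0],[0.7,[0,-0.003,0.0005],0],[0.7,[0,-0.003,0.0005],0],[0.7,[0,-0.003,0.0005],0]]'

```text
time_s: 25.52
position: [0.5851, 0.1971, 0.0465]
tool_rot: [3.141, -0.001, 1.531]
contact_force: [1.3, 0.6, 0.4]
gripper_width: 0.0613
finger_force: 0.0
```

Emit:
servo_tool --motion '[[0.7,[0,0,0],0],[0.7,[0,0,0],0],[0.7,[0,0,0.01],0],[0.7,[0,0,0.03],0],[0.7,[0,0,0.06],0],[0.7,[0,0,0.09],0],[0.7,[0,0,0.12],0],[0.7,[0,0,0.15],0],[0.7,[0,0,0.17],0],[0.7,[0,0,0.17],0]]'

```text
time_s: 26.35
position: [0.5873, 0.1977, 0.1871]
tool_rot: [3.135, -0.003, 1.53]
contact_force: [0.4, -0.9, 0.2]
gripper_width: 0.0642
finger_force: 0.0
```

```bash
python3 - <<'E'
from h import *
o=arm.get_obs();print(o['position'],o['contact_force'],o['time_s'],o['gripper_width'])
im=snap('wrist','w3.png');t=snap('top','t3.png');s=snap('scene','s3.png')
a=cv2.resize(t[175:221,160:290],None,fx=4,fy=4,interpolation=cv2.INTER_CUBIC)
b=cv2.resize(s[185:233,365:495],None,fx=4,fy=4,interpolation=cv2.INTER_CUBIC)
c=cv2.resize(im[0:300,190:450],None,fx=1,fy=1)
o=np.zeros((376,780,3),np.uint8);o[:184,:520]=a;o[184:376,:520]=b;o[:300,520:]=c
cv2.imwrite('pics/end.png',np.clip(o*1.5,0,255).astype(np.uint8))
E
```

```text
[0.58726219 0.19765945 0.18709256] [ 0.41101977 -0.91471636  0.15831   ] 26.35 0.064220347803013
```

View pics/end.png

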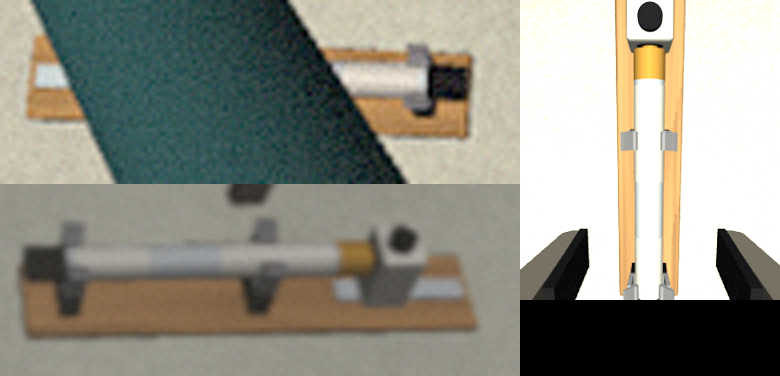

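The picture shows the stick lying in both clips, with its brass end against the block (wrist crop, column 649, rows 40–48, no pin gap left) and the gripper clear. Handing in.

```bash
python3 -c "
from plant import arm
print(arm.close_job())"
```

```text
the job is handed in; nothing more can be done
None
```

The stick is seated in both clips with its brass end holding the pin fully in, the gripper is released and clear, and the job was handed in just after 26 s; no verdict was returned.

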